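Lift a bread roll with the kitchen tongs

TASK

Pick up the tongs lying on the stove top by their handles, close them on the round bread roll on the wooden board, and lift the roll with them to about 15 cm above the board. Finish while still holding it up there, still and squeezed in the tongs. Only the tongs may touch the roll, and the long roll and the other things must stay where they are.

Things in the scene. Friction and masses are not known exactly. Their poses are not given: they have to be found in the camera images.
- tongs: Steel spring tongs with black grip covers, about 100 g, lying on their side: two upright strips, z 0 to 26 mm, joined by a hinge pin. Origin: underside, midway between the covers, at the centre of mass; +x to the jaws. Grip here from above, across the covers (flat, x -30 to +34 mm, 22 mm high, 56 mm over their outsides at rest). This body is the -y arm; x is the centre line only at rest (joint 0).
- tongs_jaws (a point): Point between the two cupped jaws at rest, at x = +91 mm of the tongs, mid-height (z 13 mm): the roll's middle belongs here. Jaws: x +68 to +114 mm, 26 mm high, at rest 73 to 88 mm free between them and 95 mm over all. They close 2 mm for each mm at the covers: with 46 mm over the covers 57 mm are still free; closed on the round roll the covers are parallel, 38 mm over all.
- tongs_hinge (a point): Top of the upright hinge pin (17 mm across, 26 mm high) at the rear end of the tongs, 92 mm behind the origin. As the tongs close, their centre line turns by half the joint value from the tongs' x axis.
- tongs_arm (a joint): Hinge of the tongs' +y arm, rad: 0 open at rest, about 0.19 when closed on the round roll, 0.40 fully shut. A spring opens it: about 5 N on the grip covers from the start of closing, 9 N when closed on the roll.
- roll: The round bread roll, light brown with a cross cut on top, 52 mm in diameter, 42 mm high, about 40 g, standing on the board. Origin: centre of its underside, z up.
- roll_center (a point): The roll's middle at its widest height, 18 mm above its underside: the height at which to take it.
- long_roll: The long bread roll, 105 mm along its x, 44 mm wide, 36 mm high, beside the round one on the board; not to be disturbed. Origin: centre of its underside.
- board: Fixed wooden board, 120 mm in x, 220 mm in y, 14 mm thick, lying on the stove top. Origin: centre of its underside. The two rolls stand on it 110 mm apart along its y; either may be on either side.
- salt_shaker: Bystander: salt shaker, 44 mm across, 90 mm high. Origin: centre of its underside.
- pepper_mill: Bystander: wooden pepper mill, 58 mm across, 150 mm high. Origin: centre of its underside.
Mind the look-alikes: they are no part of the job. What is shaped like the roll but pink is not meant.

How it is judged:
By the outcome, as a careful person would: the job done as asked, in the order asked, and still so for the second after the job is handed in, while the arm keeps its last pose, push and grip.
It also fails if it takes over 35 s, if anything falls off the work surface, if the arm or the gripper's body presses on something with over 40 N, if the wrist force passes 120 N, or if a joint passes its speed limit or range.

ROBOT

A 6-joint arm with a two-finger parallel gripper is mounted at the origin on a cart in front of the work surface, level with it; the furniture and walls round the work are solid. World frame = base frame: x ahead of the robot, y to its left, z up, the work surface at z = 0. Lengths are in m, angles in rad, forces in N, time in s.
With the tool pointing down it reaches from about 0.275 to 0.825 m from the base axis. Payload 4.9 kg.
Tool frame: the origin (TCP) lies at the very end of the fingers, on their centre line; the grasp point (between the pads) lies 19 mm behind it (robot.hold_point_z is the distance from the TCP to the grasp point, in m); z points along the fingers, y is the line along which they close (so a half turn about z gives the same grasp; the last joint's range is limited). The gripper opens to 85 mm and grips with 20 to 120 N. Pads are 22 mm wide; open, the fingers measure 114 mm over their backs; the gripper's body (76 mm by 85 mm) begins 54 mm behind the grasp point. The pads swing forward as they close: fully open they stand 13 mm farther back than shut.
Start: joints at [1.119, 0.326, -0.193, 1.052, 0, 1.437], TCP at [0.172, 0.522, 0.231] pointing down, gripper open.
Joint ranges: [-2.65, 2.65], [-0.97, 1.79], [-1.3, 1.35], [-1.93, 2.1], [-1.47, 1.37], [-3.14, 3.14]. Speed limits (rad/s): [2.57, 2.57, 3.14, 3.14, 3.14, 3.14].

INTERFACE

Orientations are given as a unit quaternion [w, x, y, z].
In Python, from workcell import robot gives the robot as it stands. Calls block until the motion is done:
- robot.reach(position, orientation): joint-space move of the TCP to a pose.
- robot.movel(position, orientation=None, speed=0.15, threshold=None): straight line of the TCP; orientation=None keeps the orientation; speed is the mean speed in m/s. With threshold (N) it stops when the force on the tool has changed by that much, and returns True; else False.
- robot.goto_joints(angles): joint-space move.
- robot.release() and robot.gripper_close(strength=None): open the fingers fully, or close them until they stop; strength is the grip in N (None keeps the last).
- robot.sleep(seconds).
- robot.ik(position, orientation): joint angles nearest the present ones, or None.
- robot.grab_frame(name): name is "scene" or "top" or "wrist"; returns a dict with "color" (400x640x3 uint8, red, green, blue), "fx", "fy", "cx", "cy" (pixels), "dist" ([k1, k2, p1, p2, k3] as OpenCV has them; the pictures are not rectified), "extrinsics" (4x4, takes a point from world to camera coordinates). Camera axes: x right, y down, z forward; pixel columns grow to the right and rows downward; lengths in m; the calibration is good to about 2 mm. A picture is of the moment at which its call begins. There is no depth.
A pose or a line that the arm cannot do raises robot.MotionError and nothing moves.
- robot.close_job(): hands the job in; it is judged then, once.
Readings, each from a call of its own:
- robot.current_time_s(): time.
- robot.current_joints(): joint angles.
- robot.current_joint_velocities(): joint speeds.
- robot.current_joint_efforts(): joint torques, N m.
- robot.current_tcp_pos(): TCP position.
- robot.current_tool_rot(): TCP orientation.
- robot.current_force(): force on the tool from outside, world axes, zero at the start.
- robot.current_wrist_torque(): the same for the moment, N m.
- robot.current_width(): finger opening in m.
- robot.current_grasp_force(): force on a finger pad.
Only numpy, scipy, OpenCV 4.12 (cv2) and the standard library are available. Lean on these libraries where they do the work, as an engineer would, in place of code of your own. Each camera call takes 0.05 s, during which the arm holds its last target. There are 200 camera calls.

## Working session

There is one attempt and no reset: what is moved stays moved. The work goes in short steps, each a Python script; the robot and the scene stay as the last script left them, time stands still between calls to the robot, and variables do not carry over. Pictures are saved under pics/ and viewed, at most 10 in all, crops included, and the job is handed in when it is done.

```bash
mkdir -p pics
cat > h.py <<'E'
import numpy as np, cv2
from workcell import robot
def grab(name, fn=None):
    f=robot.grab_frame(name)
    if fn: cv2.imwrite(f'pics/{fn}.png', f['color'][:,:,::-1]); np.savez(f'pics/{fn}.npz',**f)
    return f
def world(f,px,z):
    K=np.array([[f['fx'],0,f['cx']],[0,f['fy'],f['cy']],[0,0,1]],float)
    u=cv2.undistortPoints(np.array(px,float).reshape(-1,1,2),K,np.array(f['dist'],float)).reshape(-1,2)
    E=np.array(f['extrinsics']);R,t=E[:3,:3],E[:3,3];c=-R.T@t
    d=np.c_[u,np.ones(len(u))]@R
    z=np.broadcast_to(z,len(u))
    return c+d*((z-c[2])/d[:,2])[:,None]
def pix(f,P):
    K=np.array([[f['fx'],0,f['cx']],[0,f['fy'],f['cy']],[0,0,1]],float)
    E=np.array(f['extrinsics'])
    return cv2.projectPoints(np.array(P,float).reshape(-1,3),cv2.Rodrigues(E[:3,:3])[0],E[:3,3],K,np.array(f['dist'],float))[0].reshape(-1,2)
E
python3 - <<'E'
from h import *
a=grab('top','top0');b=grab('scene','scene0')
for f in(a,b):
    E=np.array(f['extrinsics']);print(-E[:3,:3].T@E[:3,3],E[2,:3])
E
```

```text
[0.36724328 0.05223705 0.91510518] [ 0.19614965  0.03445302 -0.97996852]
[ 0.10955005 -0.30072819  0.72222487] [ 0.48214912  0.43722787 -0.75918642]
```

View pics/top0.png

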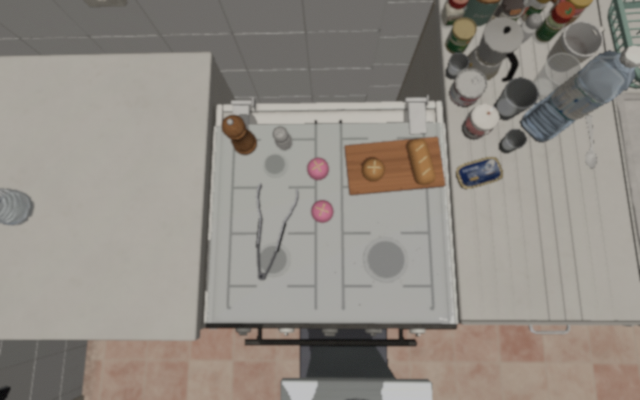

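View pics/scene0.png

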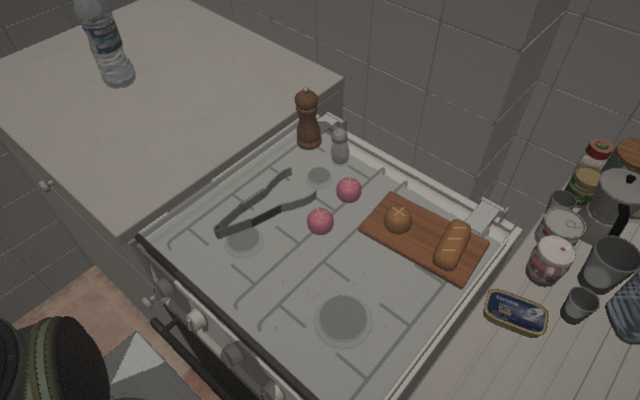

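Top view: the brown round roll with its cross cut is at (373,169) and the long roll at (421,160). The tongs have their hinge at about (263,277) and jaws at (260,190) and (296,195). The roll candidates are (373,169) brown, and (318,168) and (322,211), which are both pink decoys. I choose the brown one on the board and check it in an enlarged crop.

Run:
```python
import cv2
a=cv2.imread('pics/top0.png')[115:290,215:450]
cv2.imwrite('pics/c1.png',cv2.resize(a,None,fx=3.4,fy=3.4,interpolation=cv2.INTER_CUBIC))
b=cv2.imread('pics/scene0.png')[155:250,205:335]
cv2.imwrite('pics/c2.png',cv2.resize(b,None,fx=6,fy=6,interpolation=cv2.INTER_CUBIC))
```

```text
(no output)
```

View pics/c1.png

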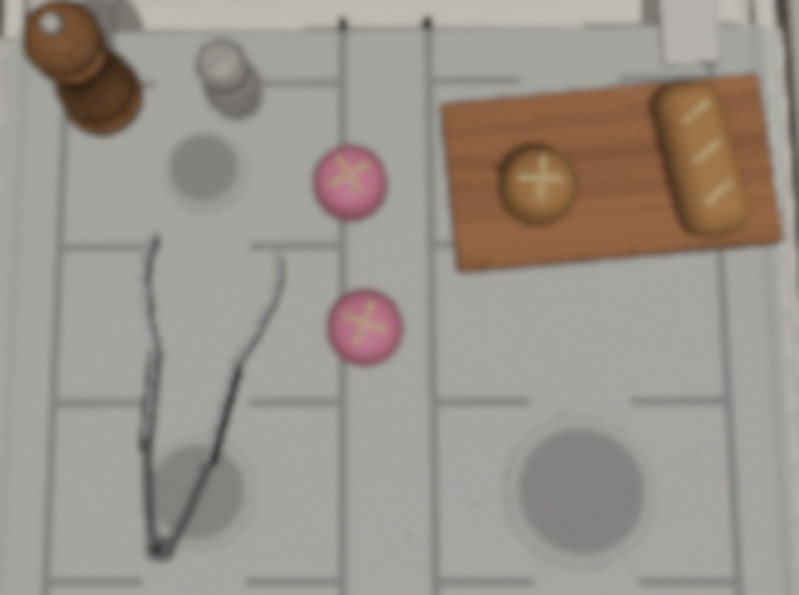

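View pics/c2.png

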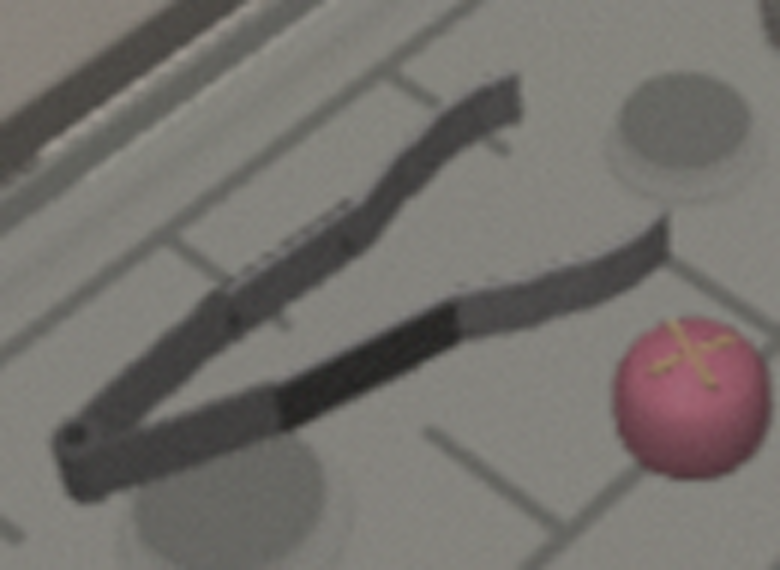

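The chosen roll is brown with a cross, standing on the board. In the tongs crop the hinge pin is at (75,435), with jaw tips at (517,78) and (665,215). Next I measure both views and compare them with the given sizes.

Run:
```python
from h import *
np.set_printoptions(precision=4,suppress=True)
a=dict(np.load('pics/top0.npz'));b=dict(np.load('pics/scene0.npz'))
c1=lambda p:np.array(p)/3.4+[215,115]-.35; c2=lambda p:np.array(p)/6+[205,155]-.4
T=world(a,c1([(160,547),(156,237),(281,256),(156,350),(145,447),(238,367),(215,460)]),.026)
S=world(b,c2([(75,433),(517,78),(667,215),(365,208),(225,285),(460,303),(280,385)]),.026)
print(T,'\n',S)
for W in(T,S):
    m=(W[1]+W[2])/2-W[0]; print('len',np.linalg.norm(m),'yaw',np.degrees(np.arctan2(m[1],m[0])),'tips',np.linalg.norm(W[1]-W[2]))
print('roll top', world(a,c1([(538,184)]),.014+.018), world(b,[(398,219)],.014+.02))
B=world(a,c1([(442,103),(758,75),(782,240),(458,271)]),.014);print(B,B.mean(0));
e=(B[0]+B[3]-B[1]-B[2])/2;print('board',np.linalg.norm(e),np.degrees(np.arctan2(e[1],e[0])))
print('pinks',world(a,c1([(350,183),(365,328)]),.018),'long',world(a,c1([(700,158)]),.03))
print('mill',world(a,c1([(103,95)]),.0),'salt',world(a,c1([(238,98)]),.0))
# free side: scene-object profile of brown roll
for n,im,o in(('top',a,(373,169)),('sc',b,(398,219))):
    hsv=cv2.cvtColor(im['color'],cv2.COLOR_RGB2HSV);print(n,hsv[o[1],o[0]])
```

```text
[[0.3683 0.1991 0.026 ]
 [0.5713 0.207  0.026 ]
 [0.5577 0.1233 0.026 ]
 [0.4952 0.205  0.026 ]
 [0.4319 0.2105 0.026 ]
 [0.4837 0.1508 0.026 ]
 [0.4234 0.1649 0.026 ]] 
 [[0.3671 0.2029 0.026 ]
 [0.5712 0.206  0.026 ]
 [0.5579 0.1229 0.026 ]
 [0.4934 0.2023 0.026 ]
 [0.4394 0.2127 0.026 ]
 [0.4848 0.1485 0.026 ]
 [0.4227 0.168  0.026 ]]
len 0.1991408102781166 yaw -9.825368805389129 tips 0.08485860727672281
len 0.20118619879443841 yaw -11.003004111869773 tips 0.0841406267283585
roll top [[ 0.6038 -0.0472  0.032 ]] [[ 0.6009 -0.0477  0.034 ]]
[[ 0.6666  0.0146  0.014 ]
 [ 0.684  -0.2008  0.014 ]
 [ 0.5686 -0.2098  0.014 ]
 [ 0.5491  0.0057  0.014 ]] [ 0.6171 -0.0976  0.014 ]
board 0.2162436558504143 94.88973988046129
pinks [[0.6095 0.0776 0.018 ]
 [0.5103 0.0679 0.018 ]] long [[ 0.6211 -0.1549  0.03  ]]
mill [[0.68   0.2517 0.    ]] salt [[0.6766 0.1565 0.    ]]
top [ 17 106 169]
sc [ 13 126 132]
```

```bash
cat >> h.py <<'E'
from scipy.spatial.transform import Rotation
def down(psi,s=1,pitch=0):
    "tool down, tool y across an object with yaw psi (rad); pitch tips its +x end up"
    y=s*np.array([-np.sin(psi),np.cos(psi),0]);z=np.array([0,0,-1.]);x=np.cross(y,z)
    R=Rotation.from_rotvec(-pitch*np.array([-np.sin(psi),np.cos(psi),0]))*Rotation.from_matrix(np.c_[x,y,z])
    return R.as_quat(scalar_first=True)
H=np.array([.3677,.201]); PSI=np.radians(-10.4)
u=lambda p:np.array([np.cos(p),np.sin(p)])
E
python3 - <<'E'
from h import *
np.set_printoptions(precision=3,suppress=True)
P=[*(H-.006*u(PSI)),.14]
print(Rotation.from_quat(robot.current_tool_rot(),scalar_first=True).as_matrix())
for s in(1,-1): print(s,robot.ik(P,down(PSI,s)),robot.ik([.414,-.063,.06],down(.085,s)),robot.ik([.51,-.055,.16],down(.085,s)))
j1=robot.ik(P,down(PSI,1));j2=robot.ik(P,down(PSI,-1));c=robot.current_joints()
s=1 if j2 is None or (j1 is not None and abs(j1[5]-c[5])<abs(j2[5]-c[5])) else -1
print('s',s);robot.reach(P,down(PSI,s))
f=grab('wrist','w1');print(robot.current_time_s(),robot.current_tcp_pos())
print(pix(f,[[*H,.026],[*(H+.092*u(PSI)),.026],[*(H+.206*u(PSI)),.026]]))
E
```

```text
[[-0.95   0.312 -0.001]
 [ 0.312  0.95  -0.001]
 [ 0.    -0.002 -1.   ]]
1 [ 0.331  0.173 -0.66   0.738  0.     0.512] [-0.328  0.305 -0.748  0.518  0.    -0.413] [-0.251  0.32  -0.397  0.854  0.    -0.336]
-1 [ 0.331  0.173 -0.66   0.738  0.    -2.629] [-0.328  0.305 -0.748  0.518  0.     2.729] [-0.251  0.32  -0.397  0.854  0.     2.805]
s 1
1.575 [0.362 0.203 0.14 ]
[[317.725 205.517]
 [317.73  289.59 ]
 [317.733 375.097]]
```

View pics/w1.png

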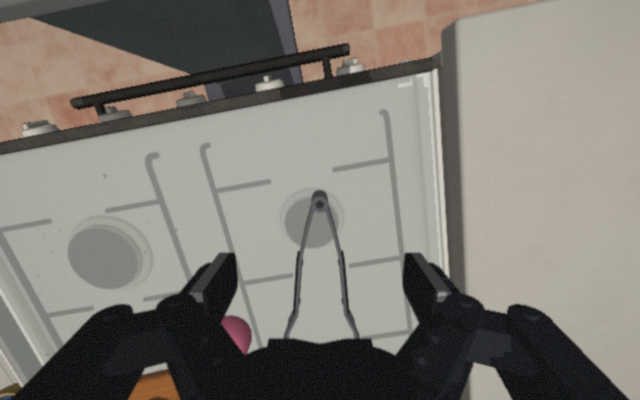

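The wrist view shows the hinge pin at (319.5,203) against a predicted (317.7,205.5), so about 3 mm off. A 20 N grip on the covers would overpower the spring and shut the tongs. So I will carry them open, held at the hinge pin, set the jaws round the roll, and then re-grip by the covers.

Run:
```python
from h import *
np.set_printoptions(precision=4,suppress=True)
f=dict(np.load('pics/w1.npz'));W=world(f,[(319.5,203),(321.5,338)],.026);print(W)
Hn=(H+W[0,:2])/2;print('H',Hn,'yaw',np.degrees(np.arctan2(*(W[1]-W[0])[1::-1])))
P=Hn-.005*u(PSI);q=down(PSI)
robot.movel([*P,.05],q,speed=.15)
print(robot.movel([*P,.004],q,speed=.06,threshold=8),robot.current_tcp_pos())
robot.gripper_close(60);print('width',robot.current_width(),robot.current_grasp_force(),robot.current_force())
robot.movel([*P,.03],q,speed=.05)
print(robot.current_width(),robot.current_force(),robot.current_time_s(),robot.current_wrist_torque())
a=grab('top','t2');c=a['color'][150:300,225:335,::-1];s=grab('scene','s2')['color'][130:260,190:340,::-1]
cv2.imwrite('pics/c3.png',np.hstack([cv2.resize(c,(440,600),interpolation=2),cv2.resize(s,(360,600)[:1]+(312,),interpolation=2) if 0 else cv2.copyMakeBorder(cv2.resize(s,(360,312),interpolation=2),0,288,0,0,0)]))
```

```text
[[0.3655 0.2031 0.026 ]
 [0.5195 0.1774 0.026 ]]
H [0.3666 0.2021] yaw -9.486183482838143
False [0.3619 0.203  0.0041]
width 0.015459734097558518 56.80950973648578 [-2.2717 -1.4439  6.4782]
0.01491554259918533 [-0.3682  0.886  -1.0156] 4.55 [-0.0048  0.1653 -0.0158]
```

View pics/c3.png

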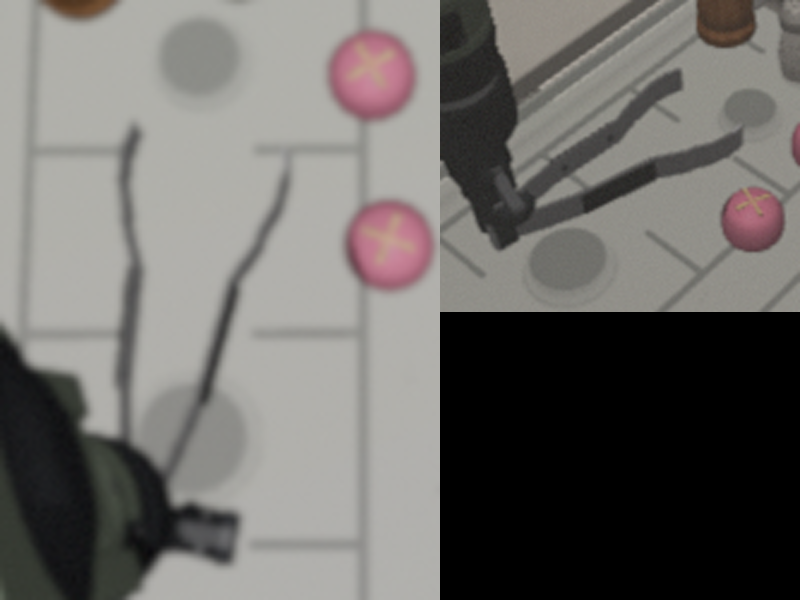

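Run:
```python
from h import *
np.set_printoptions(precision=4,suppress=True)
a=dict(np.load('pics/t2.npz'));b=dict(np.load('pics/s2.npz'))
A=[(258.8,182),(296.7,188.5)];B=[(290.2,159.2),(316.3,183.2)]
for z in(.036,.046,.056,.066): print(z,world(a,A,z)[:,:2].ravel(),world(b,B,z)[:,:2].ravel())
# exact grip relation: hinge in tool
print(robot.current_tcp_pos())
```

```text
0.036 [0.5745 0.2094 0.5589 0.1238] [0.5817 0.2169 0.5667 0.1291]
0.046 [0.5721 0.2076 0.5567 0.123 ] [0.5748 0.2093 0.56   0.1228]
0.056 [0.5698 0.2058 0.5545 0.1222] [0.568  0.2018 0.5533 0.1165]
0.066 [0.5674 0.204  0.5523 0.1214] [0.5611 0.1943 0.5467 0.1103]
[0.3615 0.2029 0.0298]
```

Tongs are held level at the hinge and still open: both views agree at a tip height of 52 mm. I carry them to above the roll and check before lowering.

```bash
cat >> h.py <<'E'
ROLL=np.array([.602,-.0475]); PS2=.085; PIT=.109
HT=ROLL-.1825*u(PS2)
E
python3 - <<'E'
from h import *
np.set_printoptions(precision=4,suppress=True)
p=robot.current_tcp_pos()
robot.movel([p[0],p[1],.11],speed=.12)
robot.movel([*HT,.11],down(PS2,1,PIT),speed=.15)
print(robot.current_tcp_pos(),robot.current_width(),robot.current_time_s(),robot.current_wrist_torque())
a=grab('top','t3');b=grab('scene','s3')
A=cv2.resize(a['color'][120:290,290:450,::-1],(400,425),interpolation=2);B=cv2.resize(b['color'][130:300,270:430,::-1],(400,425),interpolation=2)
cv2.imwrite('pics/c4.png',np.hstack([A,B]))
for z in(.032,):print(pix(a,[*ROLL,z]),pix(b,[*ROLL,z]))
E
```

```text
[ 0.4199 -0.0625  0.1099] 0.015102029098238823 7.4333 [ 0.0067  0.1999 -0.0357]
[[373.0329 169.5443]] [[398.1227 219.2277]]
```

View pics/c4.png

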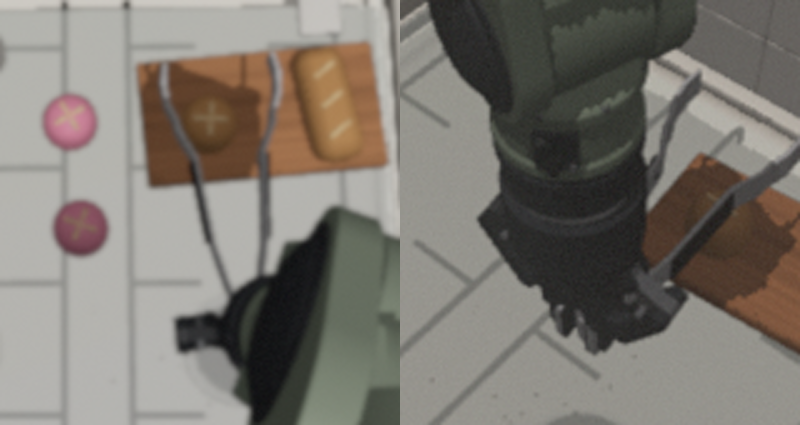

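Run:
```python
from h import *
np.set_printoptions(precision=4,suppress=True)
a=dict(np.load('pics/t3.npz'));b=dict(np.load('pics/s3.npz'))
for z in(.134,.144,.154,.164):
    W=world(a,[(356,146.2),(398.6,142.2)],z); m=W.mean(0)[:2]; d=m-[.4199,-.0625]
    print(z,W[:,:2].ravel(),m,'len',np.hypot(*d),'yaw',np.arctan2(d[1],d[0]),'left from scene',world(b,[(390,159.5)],z)[0,:2])
print(ROLL+.023*u(PS2))
```

```text
0.134 [ 0.6238 -0.0032  0.6312 -0.0888] [ 0.6275 -0.046 ] len 0.20826489227156614 yaw 0.07933040377919126 left from scene [0.6318 0.0056]
0.144 [ 0.6205 -0.0025  0.6278 -0.087 ] [ 0.6242 -0.0447] len 0.20504862024112297 yaw 0.08673217837225657 left from scene [0.6229 0.0004]
0.154 [ 0.6172 -0.0018  0.6245 -0.0852] [ 0.6208 -0.0435] len 0.20184393970432213 yaw 0.09436941880815615 left from scene [ 0.614  -0.0048]
0.164 [ 0.614  -0.0011  0.6211 -0.0834] [ 0.6175 -0.0422] len 0.19865141165017758 yaw 0.10225260774261288 left from scene [ 0.6051 -0.01  ]
[ 0.6249 -0.0455]
```

Tip midpoint is (.623,−.044) against a wanted (.625,−.0455), which is good. Lower, release and look.

Run:
```python
from h import *
np.set_printoptions(precision=4,suppress=True)
q=down(PS2,1,PIT)
robot.movel([*HT,.03],q,speed=.12)
print(robot.movel([*HT,.006],q,speed=.04,threshold=4),robot.current_tcp_pos(),robot.current_force(),robot.current_wrist_torque())
robot.release()
robot.movel([*HT,.09],q,speed=.15)
C=HT+.092*u(PS2)
robot.movel([*(HT+.01*u(PS2)),.14],down(PS2),speed=.15)
print(robot.current_time_s())
a=grab('top','t4');b=grab('scene','s4');w=grab('wrist','w4')
A=cv2.resize(a['color'][120:290,310:450,::-1],(350,425),interpolation=2);B=cv2.resize(w['color'][:,:,::-1],(450,281),interpolation=2)
cv2.imwrite('pics/c5.png',np.hstack([A,cv2.copyMakeBorder(B,0,144,0,0,0)]))
```

```text
False [ 0.4201 -0.063   0.0059] [-0.8533  0.0691 -1.5863] [-0.0123  0.2338  0.0024]
10.9833
```

View pics/c5.png

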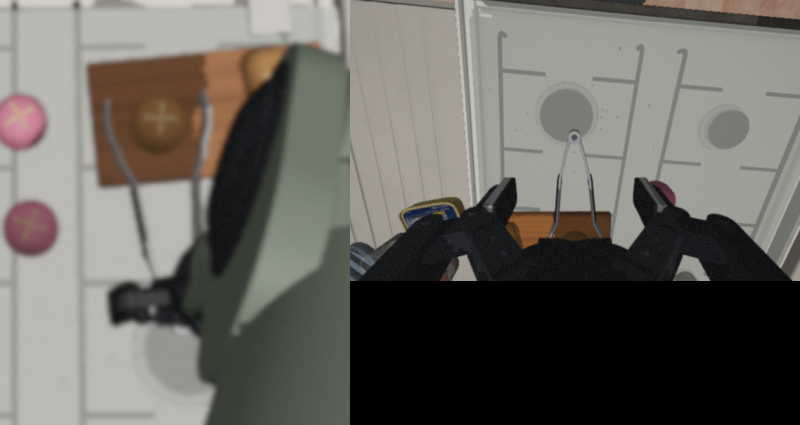

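Run:
```python
from h import *
np.set_printoptions(precision=4,suppress=True)
a=dict(np.load('pics/t4.npz'));w=dict(np.load('pics/w4.npz'))
h=world(w,[(318.6,193.4)],.026)[0,:2]
T=world(a,[(352.6,161),(391.8,157.8)],.048)[:,:2];m=T.mean(0)
d=m-h;y=np.arctan2(d[1],d[0]);r=world(a,[(373.6,168.6)],.034)[0,:2]
n=np.array([-np.sin(y),np.cos(y)])
print('hinge',h,'cmd',HT,'tips',T.ravel(),'len',np.hypot(*d),'yaw',y,'roll',r,'roll rel jaw axis: along',(r-h)@u(y),'lat',(r-h)@n)
print('covers centre',h+.092*u(y))
```

```text
hinge [ 0.4214 -0.0621] cmd [ 0.4202 -0.063 ] tips [ 0.6178 -0.0011  0.6242 -0.0879] len 0.20037563576078993 yaw 0.08818368838171353 roll [ 0.6036 -0.0486] roll rel jaw axis: along 0.18271053932382383 lat -0.0025847228607907597
covers centre [ 0.5131 -0.054 ]
```

The roll sits 182.7 mm ahead of the hinge (183 wanted) and is 2.6 mm off the axis. Now grip the covers and close.

Run:
```python
from h import *
np.set_printoptions(precision=4,suppress=True)
q=down(PS2,1,PIT);y=.088;n=np.array([-np.sin(y),np.cos(y)])
C=np.array([.4208,-.0625])+.094*u(y)-.0012*n
robot.movel([*C,.10],q,speed=.15)
print(robot.movel([*C,.010],q,speed=.08,threshold=5),robot.current_tcp_pos(),robot.current_force())
robot.gripper_close(35);robot.sleep(.2)
print('width',robot.current_width(),robot.current_grasp_force(),robot.current_force())
robot.movel([*C,.035],q,speed=.05)
print(robot.current_width(),robot.current_force(),robot.current_time_s(),robot.current_wrist_torque())
a=grab('top','t5');b=grab('scene','s5')
A=cv2.resize(a['color'][120:290,310:450,::-1],(350,425),interpolation=2);B=cv2.resize(b['color'][150:320,330:510,::-1],(450,425),interpolation=2)
cv2.imwrite('pics/c6.png',np.hstack([A,B]))
```

```text
False [ 0.515  -0.0556  0.0105] [ 0.7532  0.0746 -0.0865]
width 0.03713279401930163 33.617536425590515 [-1.0715  0.6303 12.9702]
0.037237283024581416 [-0.0713  0.8534 -1.7107] 14.5333 [-0.0128  0.1784  0.029 ]
```

View pics/c6.png

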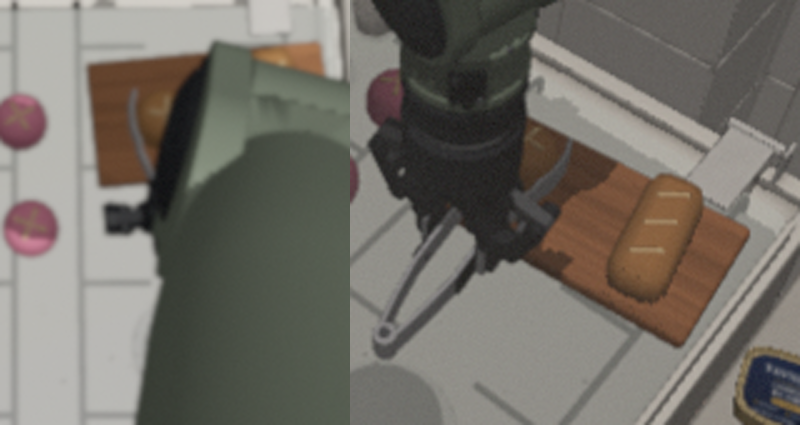

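Width is 37 mm, as expected with the tongs closed on the roll, and the load matches tongs plus roll. The jaws hold the roll with the long roll untouched, so I lift it.

Run:
```python
from h import *
np.set_printoptions(precision=4,suppress=True)
p=np.array(robot.current_tcp_pos())
robot.movel([p[0],p[1],.161],speed=.08);robot.sleep(.5)
print(robot.current_tcp_pos(),robot.current_width(),robot.current_force(),robot.current_time_s(),robot.current_grasp_force())
a=grab('top','t6');b=grab('scene','s6')
c=ROLL
print(pix(a,[*c,.18]),pix(b,[*c,.18]),pix(b,[*c,.03]))
A=cv2.resize(a['color'][100:290,300:450,::-1],(350,443),interpolation=2);B=cv2.resize(b['color'][100:290,320:510,::-1],(443,443),interpolation=2)
cv2.imwrite('pics/c7.png',np.hstack([A,B]))
```

```text
[ 0.5142 -0.0554  0.161 ] 0.0371922182885915 [ 0.7574 -0.5625 -1.8164] 16.8583 35.18360674381256
[[381.3214 149.3071]] [[408.3611 164.045 ]] [[398.0026 219.8762]]
```

View pics/c7.png

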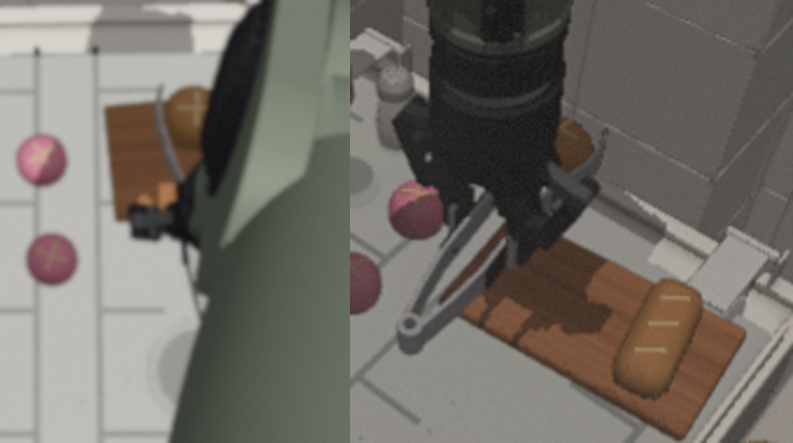

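The roll is up in the jaws: (193,118) in the crop is full-frame (383,151), against (381,149) predicted for 15 cm. The long roll and the visible pink rolls are in place, so I hand in.

```bash
python3 -c "
from workcell import robot
print(robot.close_job())"
```

```text
the job is handed in; nothing more can be done
None
```

The job is handed in: the round roll is held still about 15 cm above the board, squeezed in the tongs, which the gripper holds by the handles; because closing on the handles would have shut them, I first carried the tongs open by the hinge and set them round the roll.

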